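# Slide the tube platform onto the shaker's studs and lock it

## Robot

A 7-joint arm with a two-finger parallel gripper is mounted at the origin on a cart in front of the work surface, level with it; the furniture and walls round the work are solid. World frame = base frame: x ahead of the robot, y to its left, z up, the work surface at z = 0. Lengths are in mm, angles in rad, forces in N, time in s.
With the tool pointing down it reaches from about 400 to 850 mm from the base axis. Payload 4.4 kg.
Tool frame: the origin (TCP) lies on the centre line of the jaws, within the pads' length; the fingertips stand ahead of it and the grasp point (between the pads) lies 3 mm ahead of it (bot.tip_reach is the y of the fingertips in the tool frame, in mm); y points along the fingers, z is the direction in which the jaws open and shut, and the axes are right-handed (so a half turn about y gives the same grasp; the last joint's range is limited). The gripper opens to 94 mm and grips with 3 to 60 N. Pads are 16 mm wide; open, the fingers measure 119 mm over their backs; the gripper's body (75 mm by 177 mm) begins 78 mm behind the grasp point.
Start: joints at [-1.387, 0.628, 0.038, 1.517, -0.027, 0.996, -0.02], TCP at [160.661, 629.846, 227.478] pointing down, gripper open.
Joint ranges: [-3.06, 3.06], [-0.37, 2.12], [-1.25, 1.32], [0.18, 2.47], [-1.1, 4.24], [0.23, 1.98], [-2.94, 2.94]. Speed limits (rad/s): [2.57, 2.57, 3.14, 3.14, 3.14, 3.14, 3.14].

## Interface

Orientations are given as a unit quaternion [x, y, z, w].
In Python, from cell import bot gives the robot as it stands. The module is installed in compiled form; this text tells all that it offers. Calls block until the motion is done:
- bot.movep(position, orientation): joint-space move of the TCP to a pose.
- bot.move_straight(position, frame=None, v=150): straight line of the TCP; frame=None keeps the orientation; v is the mean speed in mm/s.
- bot.set_joints(angles): joint-space move.
- bot.set_gripper(opening, grasp_force=None): finger opening in mm; grasp_force is the grip in N (None keeps the last); returns when the fingers have stopped.
- bot.hold(seconds).
- bot.solve_ik(position, orientation): joint angles nearest the present ones, or None.
- bot.snapshot(name): name is "side" or "top" or "wrist"; returns a dict with "frame" (384x512x3 uint8, red, green, blue), "K" (3x3 intrinsics, pixels), "dist" ([k1, k2, p1, p2, k3] as OpenCV has them; the pictures are not rectified), "R" (3x3) and "t" (3): a world point X has camera coordinates R X + t. Camera axes: x right, y down, z forward; pixel columns grow to the right and rows downward; lengths in mm; the calibration is good to about 2 mm. A picture is of the moment at which its call begins. There is no depth.
A pose or a line that the arm cannot do raises bot.PlanningError and nothing moves.
- bot.finish_job(): hands the job in, once; it reports no verdict.
Readings, each from a call of its own:
- bot.current_t(): time.
- bot.current_qpos(): joint angles.
- bot.current_joint_vel(): joint speeds.
- bot.current_joint_efforts(): joint torques, N m.
- bot.current_ee_pos(): TCP position.
- bot.current_tcp_rot(): TCP orientation.
- bot.current_wrist_force(): force on the tool from outside, world axes, zero at the start.
- bot.current_torque(): the same for the moment, N m.
- bot.current_grip_width(): finger opening in mm.
Only numpy, scipy, OpenCV 4.12 (cv2) and the standard library are available. Lean on these libraries where they do the work, as an engineer would, in place of code of your own. Each camera call takes 0.05 s, during which the arm holds its last target. There are 200 camera calls.

## Task

Mount the tube platform on the shaker: pull the black locking plunger all the way up, then gently push the platform along the shaker's fence, without lifting it off, until its holes drop over the four studs and it lies flat on the deck. Then press the plunger fully down so that its pin locks through the platform, and leave everything else on the bench where it is.

Things in the scene. Friction and masses are not known exactly. Their poses are not given: they have to be found in the camera images.
- shaker: Low grey shaker base, fixed, 234 (x) x 118 (y) mm. Origin: under the centre of its four studs, at worktop height; x is the slide direction (roughly away from the robot, turned to the left), y to the left, z up. The bare deck, 25 mm above the worktop, spans x -49 to +49 mm; an apron lies at either end; the left side is open.
- stud_centre (a point): Centre of the stud pattern, on the deck; axes as the shaker's. Four fixed steel studs, 8 mm thick, 10 mm high, domed over the top 5 mm, stand at (x, y) = (17, -22), (17, 34), (-17, -8), (-17, 20) mm from here. The platform's origin comes to lie here, within about 2 mm, when seated.
- apron_far (a point): Centre of the far (+x) apron's top: a flat surface 66 (x) x 112 (y) mm, level with the stud tops, 35 mm above the worktop, x from 50 to 116 and y from -50 to +62 mm in the shaker's frame.
- apron_near (a point): Centre of the near (-x) apron's top, the far one's mirror image: x from -116 to -50 mm, same height.
- fence_mid (a point): Middle of the upper edge of the fence's face. The fence is a straight low aluminium wall along the shaker's whole right side, parallel to x; its face looks to +y at y = -45.5 mm, its top is 41 mm above the worktop.
- bracket_top (a point): Point on top of the aluminium bracket, under the plunger's knob. The bracket's arm reaches over the fence: x from -17 to 17, y from -63 to -27 mm in the shaker's frame, underside 53 and top 61 mm above the worktop. The platform's plate passes under it.
- platform: Loose tube platform, 0.26 to 0.5 kg: aluminium plate 90 (x) x 90 (y) x 8 mm, coated to glide (friction 0.2), its x ends rounded, with a white tube block on top. Origin: centre of the plate's underside. Its axes are within 0.1 rad of the shaker's. It starts flat on either apron, origin 64 to 72 mm from the stud centre along x, 7 to 19 mm off the fence. Through holes of 11 mm at the same x, y as the studs.
- block_top (a point): Centre of the top of the platform's white tube block, which is fixed to the plate: 50 (x) x 52 (y) mm, its centre at x = 0, y = +14 mm of the platform, from 13 to 53 mm above the plate's underside, on two short spacers. Its wells are closed. A fingertip can push the block or the plate's edges.
- pin_hole (a point): Mouth of the platform's 9 mm pin hole, at x = 0, y = -35.5 mm of the platform, on the plate's top. Platform pushed against the fence, square to it, and slid level along x: its holes drop over the studs only when its origin reaches the stud centre; it falls 10 mm onto the deck and can then be pushed no farther.
- plunger (a joint): Height of the locking plunger, in m: 0 is fully down (pin tip 2 mm above the bare deck; the 6 mm pin bars the platform's way), 0.022 fully up (pin clears the sliding platform by 6 mm). It takes about 5 N either way and stays where it is left. Starts at 0 to 0.002.
- knob_top (a point): Centre of the top of the plunger's round black knob: 24 mm in diameter from 4 to 18 mm below this point, tapering to the knob's end 24 mm below it. At x = 0, y = -35.5 mm of the shaker; with the plunger down 87 mm above the worktop, and it rises with the plunger.
- sample_cup: light grey plastic sample cup, 26 mm across and 28 mm high, standing on the other apron of the shaker; origin at the centre of its underside. A bystander.
- dropper_bottle: small brown dropper bottle, 34 mm across, 102 mm high, standing on the worktop to the left of the shaker's far end; origin at the centre of its underside. A bystander.
- tweezers: grey tweezers 130 x 13 x 9 mm lying on the worktop at the shaker's left side; origin at the centre of the underside, long along its y. A bystander.
- memo_pad: memo pad block 68 x 75 x 23 mm on the worktop at the right; origin at the centre of its underside. A bystander.
- bench_timer: white digital timer 64 x 66 x 19 mm on the worktop at the far right; origin at the centre of its underside. A bystander.

How it is judged:
By the outcome, as a careful person would: the job done as asked, in the order asked, and still so for the second after the job is handed in, with the robot touching nothing.
It also fails if it takes over 64 s, if anything falls off the work surface, if the arm or the gripper's body presses on something with over 40 N, if the wrist force passes 120 N, or if a joint passes its speed limit or range.

## Working session

There is one attempt and no reset: what is moved stays moved. The work goes in short steps, each a Python script; the robot and the scene stay as the last script left them, time stands still between calls to the robot, and variables do not carry over. Pictures are saved under pics/ and viewed, about 8 in all and at most 12, crops included, and the job is handed in when it is done.

```bash
mkdir -p pics; cat > h.py <<'E'
import numpy as np, cv2, pickle
from scipy.spatial.transform import Rotation as Rn
def ray(s,uv):
    p=cv2.undistortPoints(np.array([[uv]],float),np.array(s["K"]),np.array(s["dist"],float))[0,0]
    R=np.array(s["R"]);t=np.array(s["t"]);c=-R.T@t
    return c,R.T@np.array([p[0],p[1],1])
def onz(s,uv,z):
    c,d=ray(s,uv);return c+d*(z-c[2])/d[2]
def proj(s,X):
    R=np.array(s["R"]);r,_=cv2.Rodrigues(R)
    return cv2.projectPoints(np.array(X,float).reshape(-1,3),r,np.array(s["t"],float),np.array(s["K"]),np.array(s["dist"],float))[0][:,0]
def snap(bot,n,f):
    s=bot.snapshot(n);pickle.dump(s,open(f"pics/{f}.pkl","wb"))
    cv2.imwrite(f"pics/{f}.png",s["frame"][:,:,::-1]);return s
E
python3 - <<'E'
from cell import bot
from h import *
a=snap(bot,"top","top0");b=snap(bot,"side","side0")
for s in(a,b): print(-np.array(s["R"]).T@s["t"],np.array(s["R"])[2])
cv2.imwrite("pics/both0.png",cv2.resize(np.vstack([a["frame"],b["frame"]])[:,:,::-1],None,fx=.78,fy=.78))
cv2.imwrite("pics/t2.png",cv2.resize(a["frame"][:,:,::-1],(800,600)))
print(bot.tip_reach,bot.current_t(),bot.current_tcp_rot(),bot.current_ee_pos())
E
```

```text
[ 262.11543137  253.82601252 1079.30809209] [ 0.20767276 -0.00337074 -0.97819255]
[ 57.52774072 968.006143   380.00263677] [ 0.48714216 -0.80896543 -0.32904019]
22.0 0.1 [ 0.70217824 -0.08817657  0.08803164 -0.70101429] [160.50603132 629.30720673 226.676835  ]
```

View pics/t2.png

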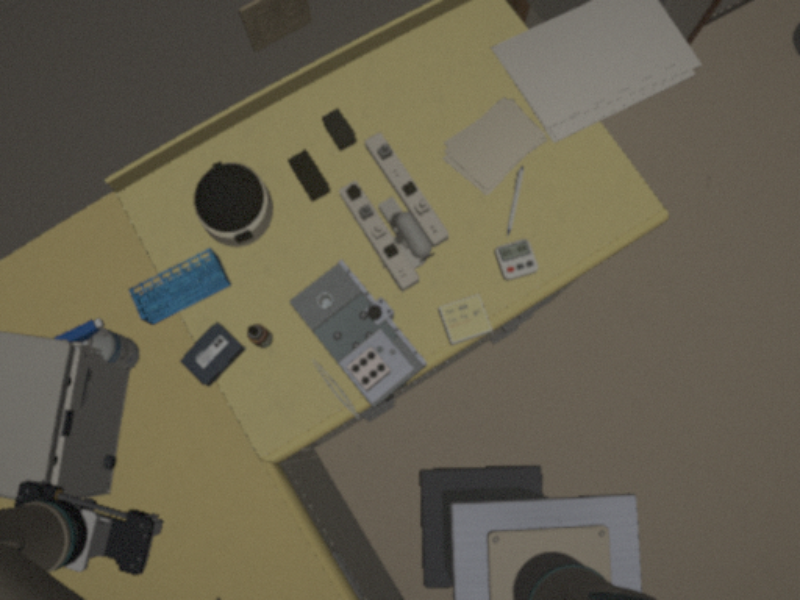

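View pics/side0.png

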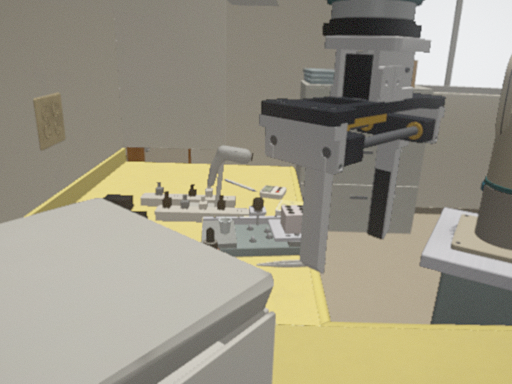

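Top view (800x600): the shaker has its far-left corner near (291,300), far-right (343,263), near-left (375,403) and near-right (425,358). The platform is on the near apron with its block at about (370,367), the cup is on the far apron at (325,300), and the knob is at (376,312). I'll convert these and look closer with the wrist camera.

```bash
python3 - <<'E'
from h import *
s=pickle.load(open("pics/top0.pkl","rb"))
k=.64
for n,u,z in [("FL",(291,300),35),("FR",(343,263),41),("NL",(375,403),35),("NR",(425,358),41),("knob",(375,312),87),("block",(370,367),86),("cup",(325,300),50)]:
    print(n,onz(s,(u[0]*k,u[1]*k),z).round(0))
from cell import bot
w=bot.snapshot("wrist"); R=np.array(bot.current_tcp_rot())
Rt=Rn.from_quat(R).as_matrix(); print(Rt.round(2)); c=-np.array(w["R"]).T@w["t"]; print("cam in tool",(Rt.T@(c-bot.current_ee_pos())).round(0),(np.array(w["R"])@Rt).round(2),w["K"])
E
```

```text
FL [499. 423.  35.]
FR [560. 332.  41.]
NL [320. 283.  35.]
NR [392. 198.  41.]
knob [463. 278.  87.]
block [375. 288.  86.]
cup [494. 363.  50.]
[[ 0.97 -0.    0.25]
 [-0.25 -0.    0.97]
 [-0.   -1.   -0.  ]]
cam in tool [ -67. -157.    0.] [[-0.    0.    1.  ]
 [ 0.97 -0.23  0.  ]
 [ 0.23  0.97 -0.  ]] [[314.30719439   0.         257.3521683 ]
 [  0.         314.30719439 194.94403124]
 [  0.           0.           1.        ]]
```

```bash
cat >> h.py <<'E'
def quat(yaw):  # tool y down, tool z (jaws) along heading yaw
    z=np.array([np.cos(yaw),np.sin(yaw),0]);y=np.array([0,0,-1.]);x=np.cross(y,z)
    return Rn.from_matrix(np.c_[x,y,z]).as_quat()
def sh(O,yaw,p):
    c,s=np.cos(yaw),np.sin(yaw);return np.array([O[0]+c*p[0]-s*p[1],O[1]+s*p[0]+c*p[1],p[2]])
def inv(O,yaw,X):
    c,s=np.cos(yaw),np.sin(yaw);d=np.array(X)[:2]-O[:2];return np.array([c*d[0]+s*d[1],-s*d[0]+c*d[1]])
E
python3 - <<'E'
from cell import bot
from h import *
O=(441,306);yaw=.664
bot.movep(list(sh(O,yaw,(-20,-65,200))),list(quat(yaw)))
s=snap(bot,"wrist","w1")
cv2.imwrite("pics/w1b.png",cv2.resize(s["frame"][:,:,::-1],(800,600),interpolation=cv2.INTER_CUBIC))
print(bot.current_t(),bot.current_ee_pos(),bot.current_wrist_force())
E
```

```text
1.9917 [464.87840283 244.02972935 199.96710738] [-0.36764211  0.29411513 -0.06866183]
```

View pics/w1b.png

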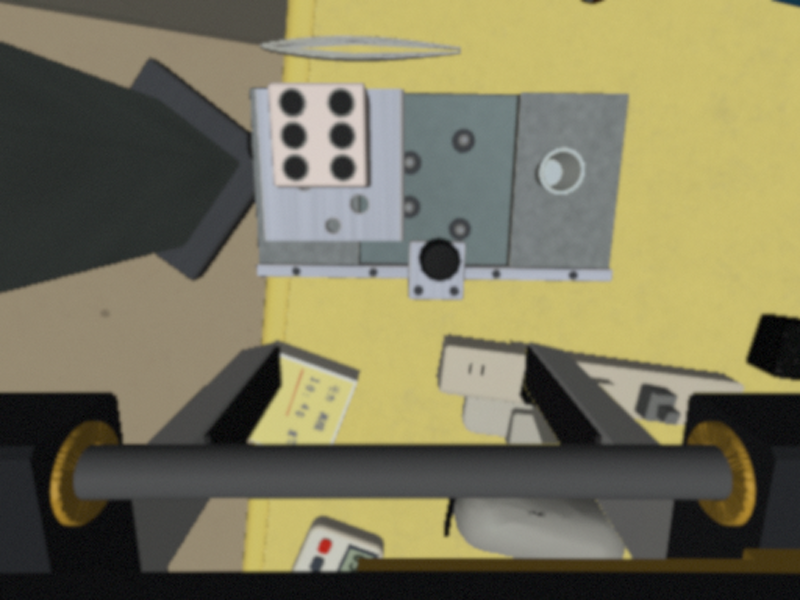

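Wrist view (800x600): studs at (464,140), (460,229), (410,162) and (409,207). The knob is at (440,260), and the fence face edge runs from (258,265) to (612,269). The block top spans roughly (269,86) to (368,184). The plate's far edge is at x≈402, and its right edge is at row 241.

```bash
cat > fit.py <<'E'
from h import *
s=pickle.load(open("pics/w1.pkl","rb"));k=.64
W=lambda u,z:onz(s,(u[0]*k-.18,u[1]*k-.18),z)
st=[((464,140),(17,34)),((460,229),(17,-22)),((410,162),(-17,20)),((409,207),(-17,-8))]
P=np.array([W(u,33)[:2] for u,_ in st]);M=np.array([m for _,m in st],float)
Pc,Mc=P-P.mean(0),M-M.mean(0)
yaw=np.arctan2((Mc[:,0]*Pc[:,1]-Mc[:,1]*Pc[:,0]).sum(),(Mc*Pc).sum())
c,sn=np.cos(yaw),np.sin(yaw);O=P.mean(0)-np.array([[c,-sn],[sn,c]])@M.mean(0)
print("O",O,"yaw",yaw);print("res",[ (inv(O,yaw,p)-m).round(1) for p,m in zip(P,M)])
for n,u,z in [("knob(0,-35.5)",(440,260),87),("fenceL y-45.5",(258,265),41),("fenceR",(612,269),41),("apFL(116,62)",(628,95),35),("deck/apron",(519,97),35),("deck/apron",(509,262),35),
 ("b LF",(269,86),88),("b RF",(365,84),88),("b RN",(368,184),88),("b LN",(275,185),88),("pl RF",(402,90),43),("pl RN",(401,241),43),("pl LN",(265,241),43),("pinhole",(333,225),43),("cup",(562,171),63)]:
    print(n,inv(O,yaw,W(u,z)).round(1))
E
python3 fit.py
```

```text
O [443.12145855 306.70817036] yaw 0.6503759381223996
res [array([-0.2, -0.3]), array([-0.2,  0.4]), array([ 0.2, -0.1]), array([ 0.1, -0. ])]
knob(0,-35.5) [  0.1 -34.5]
fenceL y-45.5 [-114.2  -46.3]
fenceR [115.5 -45.2]
apFL(116,62) [115.3  60.9]
deck/apron [49.  58.9]
deck/apron [ 49.8 -42.5]
b LF [-89.9  53. ]
b RF [-41.2  54.8]
b RN [-39.7   5.6]
b LN [-89.1   4.2]
pl RF [-22.5  60.4]
pl RN [-21.7 -29. ]
pl LN [-108.3  -30.4]
pinhole [-64.9 -19.6]
cup [70.6 14.8]
```

```bash
cat >> h.py <<'E'
O=np.array([443.1,306.7]);yaw=.652
def go(bot,x,y,z,v=150): bot.move_straight(list(sh(O,yaw,(x,y,z))),v=v)
def st(bot,n=""):
    p=np.array(bot.current_ee_pos());F=np.array(bot.current_wrist_force())
    print(n,"t%.2f"%bot.current_t(),"p",inv(O,yaw,p).round(1),p[2].round(1),"F",inv((0,0),yaw,F).round(1),F[2].round(1),"g%.1f"%bot.current_grip_width())
E
python3 - <<'E'
from cell import bot
from h import *
bot.set_gripper(54,25)
bot.movep(list(sh(O,yaw,(0,-35,135))),list(quat(yaw)))
go(bot,0,-35,87,60);st(bot,"down")
bot.set_gripper(10,25);st(bot,"grip")
go(bot,0,-35,98,30);st(bot,"mid")
go(bot,0,-35,110,30);st(bot,"up")
bot.set_gripper(54);st(bot,"open")
go(bot,0,-35,160)
go(bot,-20,-65,200)
s=snap(bot,"wrist","w2");st(bot)
cv2.imwrite("pics/w2b.png",cv2.resize(s["frame"][:,:,::-1],(800,600),interpolation=cv2.INTER_CUBIC))
E
```

```text
down t4.12 p [  0.2 -35.1] 87.1 F [0.8 0.4] -0.1 g53.9
grip t4.71 p [ -0. -35.] 87.1 F [-0.8 -0.3] 2.3 g23.0
mid t5.22 p [ -0. -35.] 98.5 F [-1.1  0.7] 2.5 g23.1
up t5.78 p [ -0.1 -35. ] 109.1 F [ 4.4 -0.6] -19.5 g22.9
open t6.44 p [ -0. -35.] 110.1 F [0.4 0.6] -0.7 g53.6
 t7.48 p [-20.1 -64.2] 199.3 F [-1.6 -0.5] 0.2 g54.1
```

View pics/w2b.png

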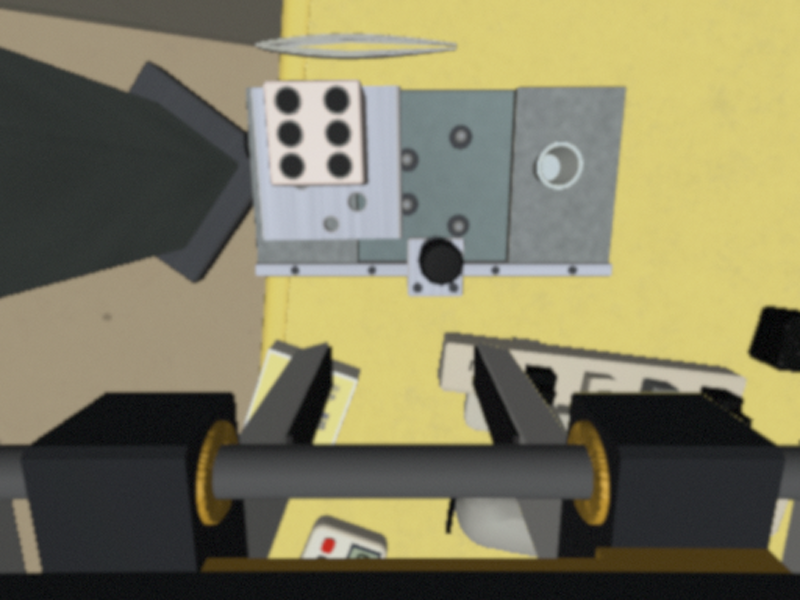

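```bash
python3 - <<'E'
from cell import bot
from h import *
bot.set_gripper(72)
bot.movep(list(sh(O,yaw,(-65,29.5,130))),list(quat(yaw)))
go(bot,-65,29.5,75,80);st(bot,"down")
bot.set_gripper(40,5);st(bot,"grip")
y=29.5
go(bot,-65,18,75,40);st(bot)
y=18
fy0=inv((0,0),yaw,bot.current_wrist_force())[1]
while y>10:
    y-=1;go(bot,-65,y,75,15);f=inv((0,0),yaw,bot.current_wrist_force())[1];print(y,round(f,1),end="; ")
    if f-fy0>3.5: break
st(bot,"fence")
s=snap(bot,"wrist","w3")
E
```

```text
down t9.39 p [-64.7  29.3] 75.3 F [0.3 0.6] 0.5 g72.0
grip t9.87 p [-65.2  29.6] 75.3 F [-0.9 -0.7] 4.6 g50.3
 t10.31 p [-64.5  16.9] 75.2 F [-0.1  0.3] 5.3 g50.1
17 2.2; 16 2.1; 15 2.7; 14 2.5; 13 3.7; 12 5.4; fence t11.81 p [-64.5  13. ] 75.1 F [-0.3  5.4] 4.5 g50.1
```

```bash
python3 - <<'E'
from cell import bot
from h import *
bot.set_gripper(53.5,5);st(bot,"loose")
x=-65
f=lambda:inv((0,0),yaw,bot.current_wrist_force())
while x<6:
    x+=5 if x<-10 else 1
    go(bot,x,12.5,75,25);F=f();print(x,F.round(1),end="; ")
    if F[0]<-5: break
st(bot,"end")
s=snap(bot,"wrist","w4");t=snap(bot,"side","s4")
cv2.imwrite("pics/w4b.png",s["frame"][:,:,::-1])
E
```

```text
loose t12.16 p [-65.2  11.2] 74.8 F [ 0.2 -0.3] 0.3 g53.7
-60 [-0.5  0.1]; -55 [-0.4 -0.1]; -50 [0.5 0.4]; -45 [-1.1 -0. ]; -40 [-0.4  0.6]; -35 [-0.1  0.9]; -30 [-1.1  0.1]; -25 [-0.8 -0.4]; -20 [0.4 0.4]; -15 [-0.9  1.1]; -10 [-0.6  1.5]; -9 [-1.8  0.3]; -8 [-2.4  0.1]; -7 [-1.5  1. ]; -6 [-1.5  0.8]; -5 [-0.7  0.2]; -4 [-1.2 -0.4]; -3 [1.3 0.4]; -2 [0.2 0.1]; -1 [ 0.1 -0.6]; 0 [-0.  -0.1]; 1 [-0.1 -1.4]; 2 [-0.6 -0.7]; 3 [-2.4  0.2]; 4 [-3.2 -0.2]; 5 [-6.1  1.1]; end t19.76 p [ 3.3 12.5] 74.8 F [-6.1  1.1] 4.8 g53.4
```

View pics/w4b.png

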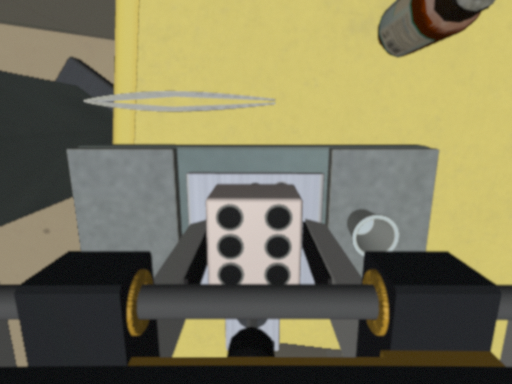

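The platform is between its aprons on the deck and appears seated, and the pushing force rose at the end. I'll back off and check height and squareness.

```bash
python3 - <<'E'
from cell import bot
from h import *
go(bot,1.5,12.8,75,20)
bot.set_gripper(72)
go(bot,1.5,13,135,100)
go(bot,-20,-65,200)
bot.hold(.2)
s=snap(bot,"wrist","w5");st(bot)
t=snap(bot,"side","s5")
a=cv2.resize(s["frame"][:230,130:430,::-1],None,fx=2.6,fy=2.6,interpolation=cv2.INTER_CUBIC)
cv2.imwrite("pics/w5b.png",a)
b=cv2.resize(t["frame"][170:280,190:330,::-1],None,fx=5,fy=5,interpolation=cv2.INTER_CUBIC)
cv2.imwrite("pics/s5b.png",b)
E
```

```text
t22.53 p [-20.1 -64.2] 199.4 F [-0.3 -0. ] 0.2 g72.1
```

View pics/w5b.png

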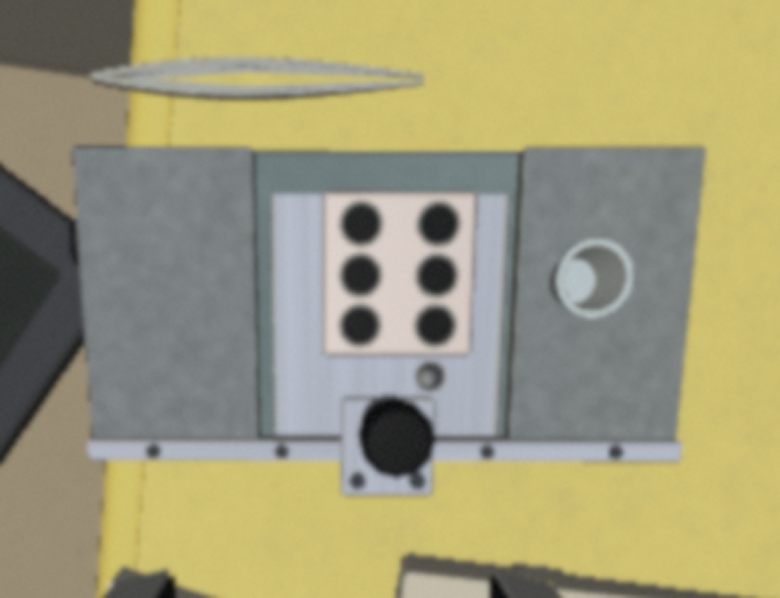

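View pics/s5b.png

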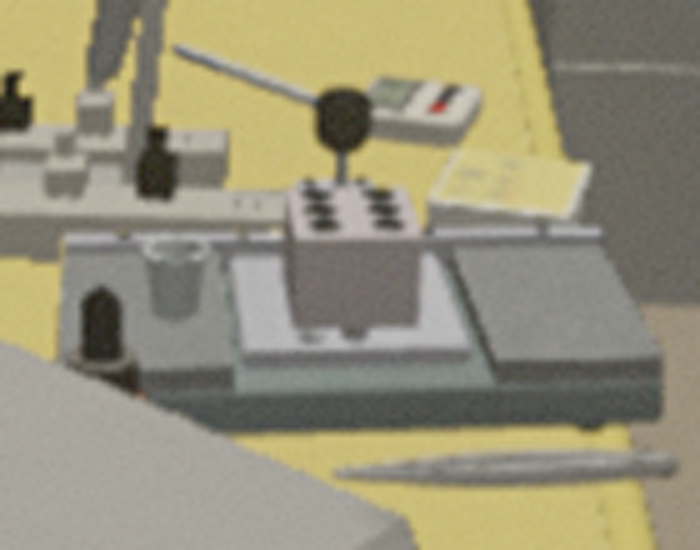

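```bash
python3 - <<'E'
from cell import bot
from h import *
s=pickle.load(open("pics/w5.pkl","rb"))
for n,u,z in [("bLF",(324,195),78),("bRF",(473,195),78),("bRN",(468,354),78),("bLN",(325,354),78),("pLF",(272,195),33),("pRF",(507,195),33),("pLN",(274,434),33),("pRN",(497,434),33),("stud 17,-22",(430,376),34),("knob",(397,437),109)]:
    print(n,inv(O,yaw,onz(s,(u[0]/2.6+130,u[1]/2.6),z)).round(1))
bot.set_gripper(0,20)
bot.movep(list(sh(O,yaw,(0.2,-35,145))),list(quat(yaw)))
z=134;go(bot,.2,-35,z,60);st(bot)
while z>107.5:
    z-=1.5;go(bot,.2,-35,z,25);f=bot.current_wrist_force()[2];print(z,round(bot.current_ee_pos()[2],1),round(f,1),end="; ")
    if f>16: break
st(bot,"end")
E
```

```text
bLF [-22.5  39.4]
bRF [25.2 39.4]
bRN [ 25.7 -10.6]
bLN [-22.2 -10.7]
pLF [-42.3  45.3]
pRF [45.2 45.3]
pLN [-42.9 -44.3]
pRN [ 45.9 -44.1]
stud 17,-22 [ 18.5 -21.2]
knob [  0.  -34.1]
 t24.43 p [  0.  -35.7] 134.4 F [0.1 0.1] 0.7 g0.6
132.5 132.7 -0.2; 131.0 131.1 -0.3; 129.5 129.6 1.7; 128.0 128.0 2.2; 126.5 126.4 2.5; 125.0 124.9 1.5; 123.5 123.4 1.8; 122.0 121.8 1.6; 120.5 120.3 1.1; 119.0 118.8 0.9; 117.5 117.3 0.4; 116.0 115.8 0.3; 114.5 114.3 2.0; 113.0 112.8 0.5; 111.5 111.3 1.5; 110.0 109.9 1.4; 108.5 109.2 9.5; 107.0 109.0 20.7; end t28.93 p [  0.2 -35. ] 109.0 F [-4.2  1.6] 20.7 g0.4
```

Plate and block sizes agree with a flat seated plate, and the plunger stopped at tip height 87 mm, which is fully down. I'll retreat and check.

```bash
python3 - <<'E'
from cell import bot
from h import *
go(bot,.2,-35,150,100);go(bot,-20,-65,200);bot.hold(.3)
s=snap(bot,"wrist","w6");t=snap(bot,"side","s6");st(bot)
a=cv2.resize(s["frame"][:230,130:430,::-1],(600,460));b=cv2.resize(t["frame"][170:280,190:330,::-1],(600,471))
cv2.imwrite("pics/f.png",cv2.resize(np.hstack([a,cv2.resize(b,(600,460))]),(800,307)))
E
```

```text
t30.47 p [-20.1 -64.7] 199.6 F [ 0.3 -0.7] 0.0 g0.3
```

View pics/f.png

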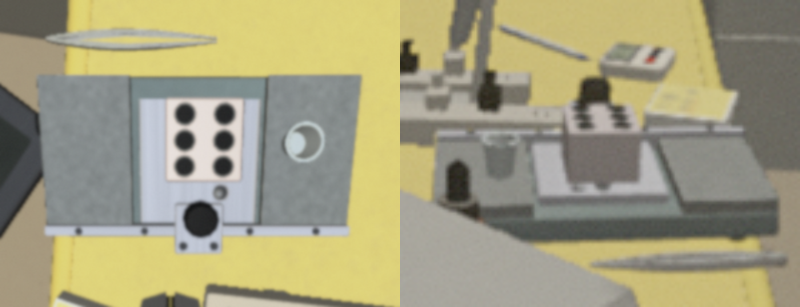

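The knob is down at left-panel (200,218), the platform lies flat between the aprons, and the cup, bottle, tweezers, pad and timer are undisturbed.

```bash
python3 -c "
from cell import bot
bot.finish_job();print(bot.current_t())"
```

```text
the job is handed in; nothing more can be done
the job is handed in; nothing more can be done
```

The platform is mounted and locked on the shaker, and I handed the job in at about 30.5 s of the 64 s allowed.

- **Plunger up:** I gripped the knob and pulled until it met the upper stop. The pull force reached 19.5 N there.
- **Platform:** I gripped the block lightly (5 N) to square the platform and slid it against the fence. Then I loosened the jaws and pushed it along x with one finger until the push met resistance (about 6 N).
- **Plunger down:** I pressed the knob with closed fingertips until it stopped at 87 mm above the worktop, which is its fully-down height. The pressing force stayed at 1–3 N on the way down and rose to 21 N at the stop, with no sign of the pin catching on the plate.

**Last checks:**
- **Flatness:** Before the plunger was pressed down, the plate and block measured about 88 x 90 mm and 48 x 50 mm at the seated heights. The given sizes are 90 x 90 mm and 50 x 52 mm, so the platform lies flat to within measuring error. It sits about 1.5 mm along +x of the stud centre, inside the 2 mm allowance.
- **Final pictures:** They show the knob down and a stud showing in its hole. The cup, bottle, tweezers, pad and timer appear where they were; I judged those by eye and did not measure them.

No check failed. Knob readings differed from the stated y position by about 1 mm, within the camera calibration.

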